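# Moisture check on a carving blank

## Task

Before the carving goes on, check how dry the wood is: take the blue moisture probe out of its dark wooden stand, touch its tip to the red dot on the carving blank until the sprung tip gives a little and hold it there for a moment, then do the same on the blue dot. Do not press the tip on the other dots or on anything else, and put the probe back upright in its stand, fully seated.

Things in the scene. Friction and masses are not known exactly. Their poses are not given: they have to be found in the camera images.
- probe_center (a point): Centre of the upright round blue handle of the moisture probe (28 mm diameter, 70 mm tall, white band near its top; 0.15 kg). z runs up along the probe; its yaw does not matter. Below the handle: a black flange, 44 mm diameter, 8 mm thick, underside 43 mm below this point, then a black sleeve, 14 mm diameter, 25 mm long, and a 9 mm steel plunger. It starts hanging in the stand by its flange.
- probe_tip (a point): Lowest point of the round brass tip (10 mm diameter), on the probe's axis, 93 mm below probe_center while the plunger is out; it moves up with the plunger.
- plunger (a joint): How far the sprung tip is pushed into the probe, in m: 0 fully out, 0.012 fully in. The spring pushes back with 1.5 N at the start of its travel, 2.5 N at 4 mm and 4.5 N fully in.
- stand_seat (a point): Centre of the mouth of the hole in the probe's stand, a dark wooden block 90 x 90 mm and 60 mm high, fixed to the bench; the upright hole, 26 mm diameter, goes right through. The point lies in the block's top face. When seated, the probe's flange lies on that face: probe_center is 43 mm above this point, the tip 50 mm below it.
- red_dot (a point): Centre of the top of the red dot, a flat disc 30 mm in diameter, near a corner of the fixed carving blank: a pale board 220 x 260 mm, top 55 mm above the bench (dot tops 57 mm), with a carved rosette in its middle up to 13 mm higher. Each of its four corners has a dot, at least 140 mm apart, in varying order; yellow and green are not wanted.
- blue_dot (a point): Centre of the top face of the blue dot, the same kind of disc near another corner of the same blank.
Not all that is in view belongs to the job. Of the things that look like the part that bears stand_seat, the smallest one is meant. What is shaped like the part that bears probe_center but pink is not meant.

How it is judged (in metres and radians):
On the way, in this order (a step that is already met when the one before it is completed fails the run):
1. the tip is pressed in by more than 2 mm on the red dot, within 15 mm of its centre, for 0.2 s (value of joint plunger above 0.002 m and distance between probe_tip and red_dot below 0.015 m), for 0.2 s.
2. then the same on the blue dot (value of joint plunger above 0.002 m and distance between probe_tip and blue_dot below 0.015 m), for 0.2 s.
At the end, for the whole second after the job is handed in: The probe stands in its stand again, let go: its tip within 14 mm of the hole's axis, its flange down on the block within 5 mm, and it is within 10 degrees of upright (horizontal distance between probe_tip and stand_seat below 0.014 m and z of probe_center in the frame of stand_seat between 0.036 and 0.048 m and angle between probe_center's own z axis and vertical below 0.18 rad); the robot touches nothing.
It fails at once if the tip is pressed in by more than 3 mm on anything other than the red dot, the blue dot or the stand (value of joint plunger above 0.003 m and distance between probe_tip and red_dot above 0.022 m and distance between probe_tip and blue_dot above 0.022 m and horizontal distance between probe_tip and stand_seat above 0.08 m).
It also fails if it takes over 54 s, if anything falls off the work surface, if the arm or the gripper's body presses on something with over 40 N, if the wrist force passes 120 N, or if a joint passes its speed limit or range.

## Robot

A 6-joint arm with a two-finger parallel gripper is mounted at the origin on the work surface. World frame = base frame: x ahead of the robot, y to its left, z up, the work surface at z = 0. Lengths are in mm, angles in rad, forces in N, time in s.
With the tool pointing down it reaches from about 400 to 825 mm from the base axis. Payload 7 kg.
Tool frame: the origin (TCP) lies at the very end of the fingers, on their centre line; the grasp point (between the pads) lies 19 mm behind it; z points along the fingers, y is the direction in which the jaws open and shut (so a half turn about z gives the same grasp; the last joint's range is limited). The gripper opens to 88 mm and grips with 3 to 60 N. Pads are 19 mm wide; open, the fingers measure 130 mm over their backs; the gripper's body (78 mm by 193 mm) begins 47 mm behind the grasp point.
Start: joints at [-0.843, 0.359, 0.012, 0, -1.224, -0.288], TCP at [287.359, -610.754, 226.561] pointing down, gripper open.
Joint ranges: [-3.07, 3.07], [-1.43, 2.12], [-1.02, 1.25], [-3.03, 1.67], [-3.05, -0], [-3.03, 3.03]. Speed limits (rad/s): [2.39, 2.39, 3.01, 3.14, 3.14, 3.14].

## Interface

Orientations are given as a unit quaternion [x, y, z, w].
In Python, from plant import bot gives the robot as it stands. Calls block until the motion is done:
- bot.move_ptp(position, orientation): joint-space move of the TCP to a pose.
- bot.line_to(position, velocity=150, ori=None): straight line of the TCP; ori=None keeps the orientation; velocity is the mean speed in mm/s.
- bot.move_joints(angles): joint-space move.
- bot.move_gripper(opening, force=None): finger opening in mm; force is the grip in N (None keeps the last); returns when the fingers have stopped.
- bot.pause(seconds).
- bot.solve_ik(position, orientation): joint angles nearest the present ones, or None.
- bot.read_state(): the state.
- bot.camera(name): name is "scene" or "top"; returns the picture (480x640x3 uint8, red, green, blue); there is no depth.
- bot.get_calibration(name): a dict with "fx", "fy", "cx", "cy" (pixels), "view" (4x4, takes a point from world to camera coordinates). Camera axes: x right, y up, looking along -z (the intrinsics and any distortion apply to the point x, -y, -z); pixel columns grow to the right and rows downward; lengths in mm; the calibration is good to about 2 mm. A picture is of the moment at which its call begins. get_calibration takes no time and is no camera call.
A pose or a line that the arm cannot do raises bot.Unreachable and nothing moves.
- bot.close_job(): hands the job in, once; it reports no verdict.
The state is a dict: "t": time; "joint_pos": joint angles; "qvel": joint speeds; "tau": joint torques, N m; "tcp_pos": TCP position; "eef_rot": TCP orientation; "contact_force": force on the tool from outside, world axes, zero at the start; "moment": the same for the moment, N m; "width": finger opening in mm.
Only numpy, scipy, OpenCV 4.12 (cv2) and the standard library are available. Lean on these libraries where they do the work, as an engineer would, in place of code of your own. Each camera call takes 0.05 s, during which the arm holds its last target.

## Working session

There is one attempt and no reset: what is moved stays moved. The work goes in short steps, each a Python script; the robot and the scene stay as the last script left them, time stands still between calls to the robot, and variables do not carry over. Pictures are saved under pics/ and viewed, and the job is handed in when it is done.

```bash
mkdir -p pics; ls; python3 - <<'E'
from plant import bot
import cv2,json
for n in ("scene","top"):
    im=bot.camera(n); cv2.imwrite(f"pics/{n}0.png",im[:,:,::-1])
    print({k:(v if not hasattr(v,'tolist') else v.tolist()) for k,v in bot.get_calibration(n).items()})
print(bot.read_state())
E
```

```text
pics
{'fx': 451.61610488049376, 'fy': 451.61610488049376, 'cx': 319.28400787909067, 'cy': 242.5554392783942, 'view': [[-0.3744430721163384, 0.9269885141475616, 0.022015457809792367, 268.63050451020223], [-0.5803843830573027, -0.2528220501070114, 0.7741026927242158, 169.11853272102815], [0.7231502981035636, 0.27707996249852485, 0.6326771220255585, -1292.570269600868], [0.0, 0.0, 0.0, 1.0]]}
{'fx': 529.47853213647, 'fy': 529.47853213647, 'cx': 317.9879012871477, 'cy': 246.49913444816858, 'view': [[-0.02660154074908441, -0.9995925085140932, -0.010352533616328903, -66.57110742539233], [0.9849002882721202, -0.02797996140872096, 0.1708465508023534, -510.18856189612114], [-0.17106659577857225, -0.005651431860059823, 0.9852432598737539, -922.9389926240422], [0.0, 0.0, 0.0, 1.0]]}
{'t': 0.1, 'joint_pos': array([-8.42882197e-01,  3.59320437e-01,  1.11520034e-02, -3.30324544e-04,
       -1.22407811e+00, -2.88144569e-01]), 'qvel': array([-0.0014367 , -0.00219193,  0.00085609,  0.00087149,  0.00022855,
        0.00020774]), 'tau': array([-3.85595748e-03, -5.84161484e+01,  2.93750399e+01,  7.01546386e+00,
        1.02156086e-02, -6.72681563e-05]), 'tcp_pos': array([ 287.19466109, -610.37610774,  225.70975593]), 'eef_rot': array([-2.18062236e-01,  9.75934584e-01,  7.09071995e-04, -2.17052032e-04]), 'contact_force': array([ 0.2276793 ,  0.99162922, -0.98953229]), 'moment': array([ 0.00935035, -0.0194843 , -0.02336036]), 'width': 87.82288364320803}
```

View pics/scene0.png

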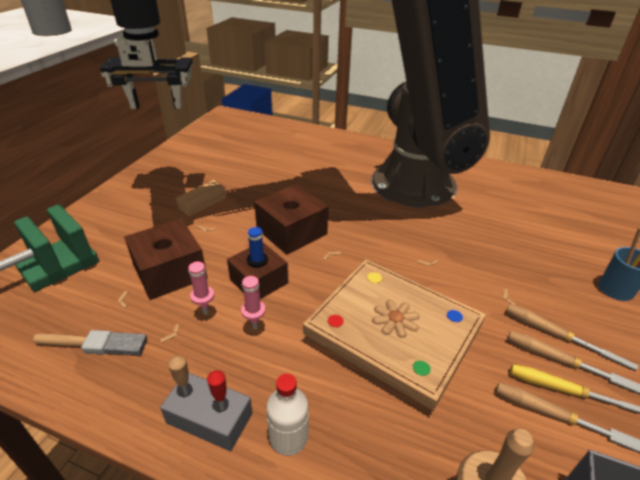

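View pics/top0.png

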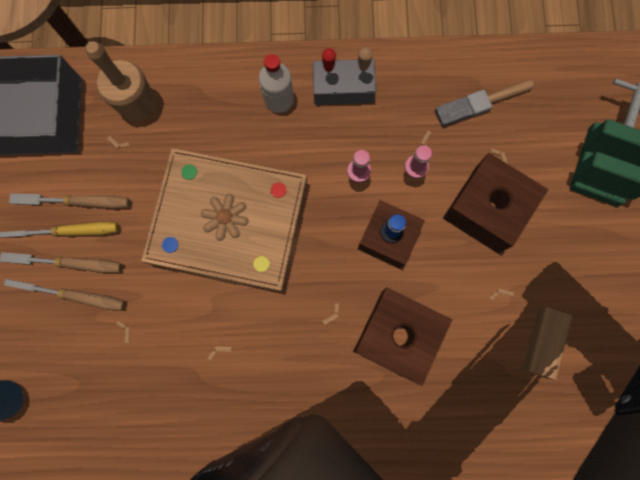

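The blue probe is at scene (256,245) and top (395,228). There are three dark blocks: top (391,235), (496,202) and (403,336). The one at (391,235) is the smallest and holds the blue probe, so it is the stand. The pink probes at top (360,165) and (420,162) are decoys. The dots in the top view are red (279,190), blue (170,245), green (189,172) and yellow (262,264). I'll confirm with an enlarged crop and measure.

```bash
cat > h.py <<'E'
import numpy as np,cv2
from plant import bot
def ray(n,u,v):
    c=bot.get_calibration(n);V=np.array(c["view"]);R=V[:3,:3];t=V[:3,3]
    d=R.T@np.array([(u-c["cx"])/c["fx"],-(v-c["cy"])/c["fy"],-1.]);return -R.T@t,d
def onz(n,u,v,z):
    o,d=ray(n,u,v);return o+d*(z-o[2])/d[2]
def proj(n,p):
    c=bot.get_calibration(n);V=np.array(c["view"]);q=V[:3,:3]@np.array(p)+V[:3,3]
    return c["cx"]+c["fx"]*q[0]/-q[2],c["cy"]+c["fy"]*-q[1]/-q[2]
def tri(a,b):
    (o1,d1),(o2,d2)=ray("top",*a),ray("scene",*b)
    s=np.linalg.lstsq(np.c_[d1,-d2],o2-o1,rcond=None)[0]
    p,q=o1+s[0]*d1,o2+s[1]*d2;return (p+q)/2,np.linalg.norm(p-q)
def blobs(im,lo,hi,amin=20):
    m=cv2.inRange(cv2.cvtColor(im,cv2.COLOR_RGB2HSV),lo,hi)
    n,l,s,c=cv2.connectedComponentsWithStats(m)
    return [(c[i].round(1).tolist(),s[i].tolist()) for i in range(1,n) if s[i,4]>=amin],m
E
python3 - <<'E'
from h import *
ims={n:cv2.cvtColor(cv2.imread(f"pics/{n}0.png"),cv2.COLOR_BGR2RGB) for n in("scene","top")}
for n,im in ims.items():
    for nm,lo,hi in(("red",(170,150,110),(180,255,255)),("red0",(0,200,110),(4,255,255)),("blue",(105,120,60),(125,255,255))):
        for c,s in blobs(im,lo,hi)[0]: print(n,nm,c,s,onz(n,*c,57).round(1))
t=ims["top"][185:285,340:450];s=ims["scene"][215:305,215:315]
cv2.imwrite("pics/crop.png",np.hstack([cv2.resize(t,(400,400),interpolation=2),cv2.resize(s,(400,400),interpolation=2)])[:,:,::-1])
# stand contour
m=cv2.inRange(cv2.cvtColor(ims["top"],cv2.COLOR_RGB2HSV),(0,0,0),(180,255,75))
for c in cv2.findContours(m,0,2)[0]:
    if 1000<cv2.contourArea(c)<9000: print(cv2.contourArea(c),cv2.minAreaRect(c))
E
```

```text
scene red0 [335.1, 320.5] [329, 316, 13, 10, 108] [615.  -11.9  57. ]
scene red0 [216.0, 378.5] [208, 371, 17, 16, 211] [ 801.8 -144.    57. ]
scene red0 [285.9, 383.3] [277, 374, 19, 19, 282] [766.7 -38.3  57. ]
scene blue [249.8, 98.5] [222, 84, 49, 30, 974] [-230.5 -650.4   57. ]
scene blue [255.1, 231.4] [249, 227, 14, 10, 103] [ 441.1 -268.1   57. ]
scene blue [256.1, 250.7] [250, 240, 14, 22, 243] [ 499.4 -234.4   57. ]
scene blue [454.4, 315.6] [448, 311, 14, 10, 117] [517.8 186.1  57. ]
top red0 [328.4, 55.8] [323, 50, 12, 11, 63] [ 876.6 -110.5   57. ]
top blue [397.1, 221.9] [390, 215, 16, 15, 193] [ 547.  -225.1   57. ]
top blue [169.6, 244.5] [163, 238, 14, 14, 159] [517.1 187.2  57. ]
2572.5 ((402.0000305175781, 336.5), (76.47352600097656, 70.65974426269531), 26.56505012512207)
5592.5 ((494.2640380859375, 203.97752380371094), (73.56385040283203, 80.02982330322266), 32.0053825378418)
3571.0 ((611.0971069335938, 163.4725799560547), (73.12130737304688, 80.20116424560547), 17.927919387817383)
1127.5 ((139.99673461914062, 106.6495590209961), (40.65243148803711, 44.43730926513672), 52.594642639160156)
1364.0 ((28.5, 70.0), (26.0, 57.0), 90.0)
3282.5 ((42.5, 106.0), (85.0, 100.0), 0.0)
1951.0 ((137.91830444335938, 21.057823181152344), (46.87080764770508, 277.2264099121094), 88.40885925292969)
```

View pics/crop.png

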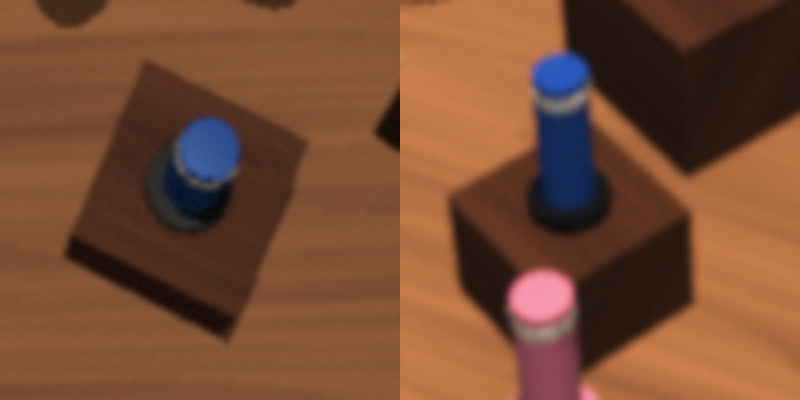

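```bash
python3 - <<'E'
from h import *
p=tri((397.4,221.8),(255.3,231.3));print("cap",p)
print(onz("top",397.4,221.8,138),onz("scene",255.3,231.3,138))
cs=[(145,62),(305,143),(230,317),(75,238)]
P=[onz("top",340+x*.275,185+y*.25,60) for x,y in cs];print(np.round(P,1),np.mean(P,0))
S=[(50,200),(200,130),(290,213),(170,290)]
ims={n:cv2.cvtColor(cv2.imread(f"pics/{n}0.png"),cv2.COLOR_BGR2RGB) for n in("scene","top")}
t=ims["top"]
b,_=blobs(t[170:210,260:300],(0,190,110),(8,255,255)); print(b)
b,_=blobs(t[170:210,260:300],(170,150,110),(180,255,255)); print(b, t[190,279],cv2.cvtColor(t,cv2.COLOR_RGB2HSV)[190,279])
print("red",tri((278.8,190),(335.1,320.5)),onz("top",278.8,190,57)); print("blue",tri((169.6,244.5),(454.4,315.6)))
# flange bottom check, pink tops
print("pinks",onz("top",361,157,138),onz("top",424,152,138))
print(bot.solve_ik([535,-219,84],bot.read_state()["eef_rot"]))
E
```

```text
cap (array([ 529.70768881, -213.79249479,  137.22991313]), np.float64(0.14657328690473867))
[ 529.51041694 -213.60903603  138.        ] [ 530.5717211  -213.35158205  138.        ]
[[ 587.  -195.5   60. ]
 [ 547.  -273.    60. ]
 [ 468.9 -231.6   60. ]
 [ 506.8 -157.2   60. ]] [ 527.4401337  -214.31295564   60.        ]
[]
[] [184  58  54] [  1 180 184]
red (array([613.62388397, -11.88400433,  55.50694042]), np.float64(0.9159799597687641)) [613.05918737 -11.56475931  57.        ]
blue (array([517.25005907, 186.64888283,  56.69252331]), np.float64(1.18445474206794))
pinks [ 643.38403046 -157.97725518  138.        ] [ 649.00434794 -264.86957662  138.        ]
[-0.05121073  0.33339129 -0.38461284 -0.0016588  -0.85359081 -1.07883771]
```

The crop confirms that the blue probe sits in the smallest dark block, with its axis at about (529.8, -213.7). The dots are red (613.5, -11.8) and blue (517.2, 186.8). Next I'll grasp the probe.

```bash
python3 - <<'E'
from h import *
q=np.array([-.218,.976,0,0]);q/=np.linalg.norm(q);q=q.tolist()
P=[529.8,-213.7]
for p in ([*P,230],[*P,86],[613.5,-11.8,230],[613.5,-11.8,120],[517.2,186.8,230],[517.2,186.8,120]):
    j=bot.solve_ik(p,q);print(None if j is None else np.round(j,2))
bot.move_ptp([*P,230],q)
bot.line_to([*P,86],120)
s=bot.read_state();print(s["t"],s["tcp_pos"],s["contact_force"])
bot.move_gripper(20,30)
s=bot.read_state();print(s["t"],s["tcp_pos"],s["contact_force"],s["width"])
for n in("scene","top"): cv2.imwrite(f"pics/{n}1.png",bot.camera(n)[:,:,::-1])
a,b=cv2.imread("pics/scene1.png")[150:330,150:350],cv2.imread("pics/top1.png")[140:320,300:500]
cv2.imwrite("pics/g1.png",np.hstack([cv2.resize(x,(400,360),interpolation=2) for x in(a,b)]))
E
```

```text
[-0.04  0.19 -0.22  0.   -1.17 -1.09]
[-0.04  0.32 -0.4   0.   -0.85 -1.09]
[ 0.3   0.26 -0.13  0.   -1.19 -1.43]
[ 0.3   0.35 -0.27  0.   -0.96 -1.43]
[ 0.7   0.15 -0.26  0.   -1.16 -1.83]
[ 0.7   0.25 -0.41  0.   -0.91 -1.83]
3.15 [ 530.33785457 -213.81351207   86.73703056] [-0.17746538  0.2813013   0.0166965 ]
4.125 [ 529.81912024 -213.7127095    85.9844848 ] [ 0.73021967  0.14373749 -0.79283148] 27.829922949655657
```

View pics/g1.png

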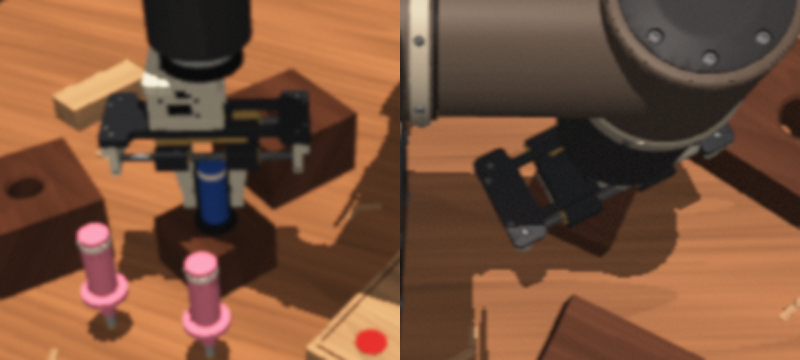

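The crop shows the jaws around the blue handle with a width of 27.8 mm, so the grasp is good. Next I'll lift and go over to the red dot.

```bash
python3 - <<'E'
from h import *
bot.line_to([529.8,-213.7,190],120)
bot.line_to([613.5,-11.8,190],150)
bot.line_to([613.5,-11.8,150],100); bot.pause(.3)
s=bot.read_state();print(s["t"],s["tcp_pos"],s["contact_force"],s["moment"],s["width"])
for n in("scene","top"): cv2.imwrite(f"pics/{n}2.png",bot.camera(n)[:,:,::-1])
a=cv2.imread("pics/scene2.png")[190:370,240:440]
cv2.imwrite("pics/g2.png",cv2.resize(a,(800,600)[:2],interpolation=2)); 
print(proj("scene",[613.5,-11.8,74]),proj("scene",[613.5,-11.8,57]))
E
```

```text
7.7 [613.78006399 -11.72084478 150.61481111] [-0.37097134 -0.96877079 -1.54571371] [0.02338913 0.02882177 0.00155782] 27.713904002239378
(np.float64(335.88260919616226), np.float64(313.5923217392383)) (np.float64(335.45675562054583), np.float64(319.9383082812341))
```

View pics/g2.png

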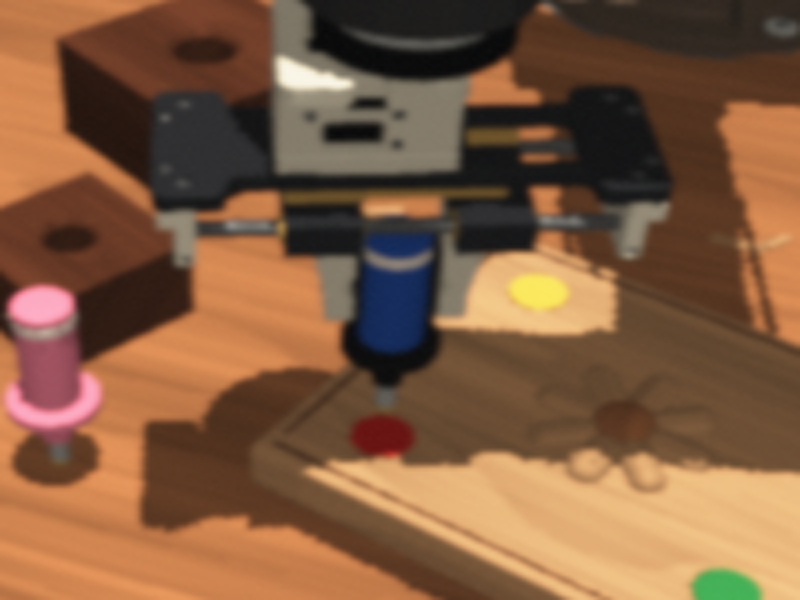

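The crop shows the tip at crop (384,408), which is scene (336,312), directly over the red dot at crop (383,435). That matches the predicted pixel of (335.9,313.6). I'll press now.

```bash
python3 - <<'E'
from h import *
print("hole",onz("scene",240+68/4,190+238*.3,60))
def F():
    f=[];z=[]
    for _ in range(8):
        s=bot.read_state();f.append(s["contact_force"][2]);z.append(s["tcp_pos"][2]);bot.pause(.03)
    return np.mean(f),np.mean(z),s["t"],s["width"]
print(F())
bot.line_to([613.5,-11.8,136],60);print(F())
bot.line_to([613.5,-11.8,127],20);print(F());bot.pause(.4);print(F())
cv2.imwrite("pics/s3.png",cv2.resize(bot.camera("scene")[190:370,240:440,::-1],(800,600),interpolation=2))
E
```

```text
hole [ 531.7751545  -214.70498578   60.        ]
(np.float64(-1.2729302849874922), np.float64(150.18465573022598), 8.0333, 27.317447381829012)
(np.float64(-1.2617651803094447), np.float64(135.87755393049957), 8.6833, 27.636764536849615)
(np.float64(1.6545135790131256), np.float64(127.24987290314223), 9.55, 27.532319910375126)
(np.float64(1.536257348551327), np.float64(127.0405024157112), 10.2167, 27.786906492167386)
```

View pics/s3.png

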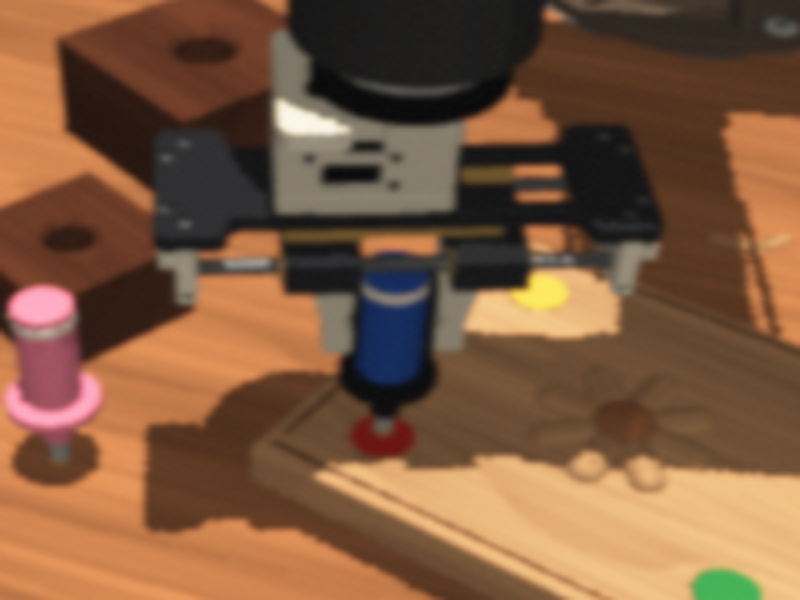

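The picture shows the tip pressing the red dot centrally at crop (384,430). The force rose by 2.9 N, which is about 5 mm of plunger travel, and I held it for more than 0.8 s. Next is the blue dot.

```bash
python3 - <<'E'
from h import *
def F():
    f=[];z=[]
    for _ in range(8):
        s=bot.read_state();f.append(s["contact_force"][2]);z.append(s["tcp_pos"][2]);bot.pause(.03)
    return np.mean(f),np.mean(z),s["t"],s["width"]
B=[517.2,186.8]
bot.line_to([613.5,-11.8,175],100);bot.line_to([*B,175],150);bot.line_to([*B,138],80)
print(F())
cv2.imwrite("pics/s4a.png",cv2.resize(bot.camera("scene")[190:370,360:560,::-1],(400,360),interpolation=2))
bot.line_to([*B,127],20);print(F());bot.pause(.4);print(F())
b=cv2.resize(bot.camera("scene")[190:370,360:560,::-1],(400,360),interpolation=2)
cv2.imwrite("pics/s4.png",np.hstack([cv2.imread("pics/s4a.png"),b]))
E
```

```text
(np.float64(-1.2311954974050008), np.float64(138.45756063724508), 13.4, 27.82392258983793)
(np.float64(1.8428331216486837), np.float64(127.19666329529733), 14.4167, 27.831583623933895)
(np.float64(1.4427571475633616), np.float64(127.02212364701458), 15.0833, 27.604526421507504)
```

View pics/s4.png

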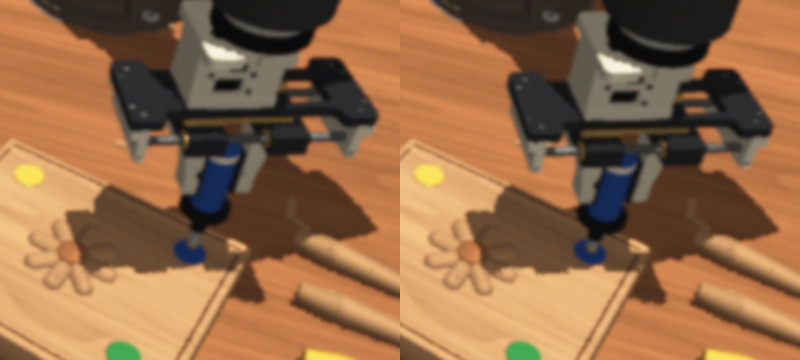

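The tip pressed the blue dot at scene (456,315), and the dot centre is (454.4,315.6). The force rose by 2.9 N and was held. Now I'll return above the stand and check alignment and tilt before inserting.

```bash
python3 - <<'E'
from h import *
B=[517.2,186.8]
bot.line_to([*B,190],100);bot.line_to([529.8,-213.7,190],180);bot.line_to([529.8,-213.7,144],100);bot.pause(.3)
s=bot.read_state();print(s["t"],s["tcp_pos"],s["eef_rot"],s["width"])
cv2.imwrite("pics/s5.png",cv2.resize(bot.camera("scene")[170:320,160:360,::-1],(800,600),interpolation=2))
for z in(68,125,60,196): u,v=proj("scene",[529.8,-213.7,z]);print(z,(u-160)*4,(v-170)*4)
E
```

```text
19.2333 [ 530.07287201 -213.72164778  144.56748241] [-2.17994014e-01  9.75949982e-01 -1.45046694e-04  4.70174378e-04] 27.432598036563675
68 390.55241530742546 352.0913155394444
125 383.1044033628067 264.9966867151611
60 391.5515608604478 363.77499861204774
196 372.9375716871664 146.1090643948687
```

View pics/s5.png

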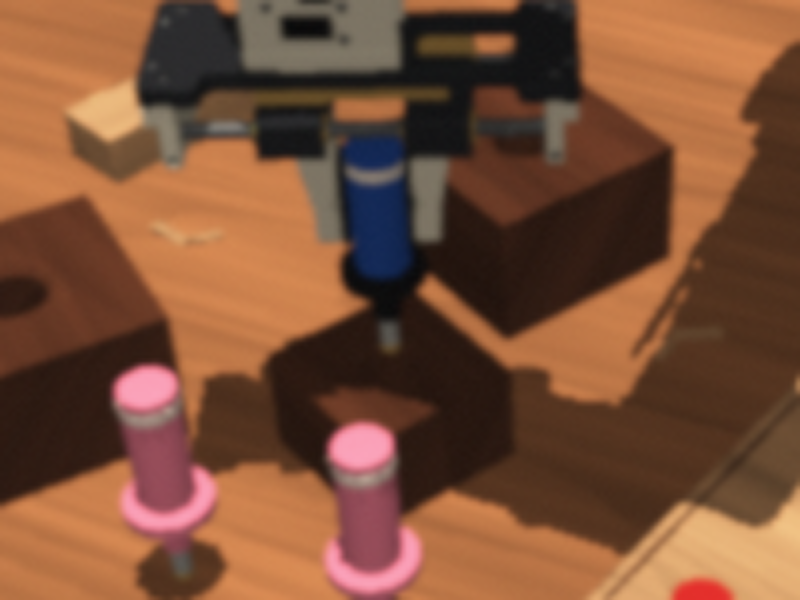

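The picture shows the tip at crop (390,351), against a prediction of (390.6,352). The probe is upright and has not slipped, and it sits over the hole. I'll insert it.

```bash
python3 - <<'E'
from h import *
P=[529.8,-213.7]
def pr():
    s=bot.read_state();print(s["t"],s["tcp_pos"].round(1),s["contact_force"].round(2),s["width"])
bot.line_to([*P,105],60);pr()
bot.line_to([*P,86.3],25);bot.pause(.3);pr()
bot.move_gripper(86);bot.pause(.2);pr()
bot.line_to([*P,260],120);pr()
bot.move_ptp([300,-600,260],bot.read_state()["eef_rot"].tolist());bot.pause(.3);pr()
im={n:bot.camera(n) for n in("scene","top")}
for n in im: cv2.imwrite(f"pics/{n}6.png",im[n][:,:,::-1])
cs={}
for n,(x,y,w,h) in {"scene":(235,215,40,60),"top":(375,200,45,60)}.items():
    for c,s in blobs(im[n][y:y+h,x:x+w],(105,120,60),(125,255,255))[0]: print(n,c[0]+x,c[1]+y,s)
t=im["top"][185:285,340:450];s=im["scene"][215:305,215:315]
cv2.imwrite("pics/crop6.png",np.hstack([cv2.resize(t,(400,400),interpolation=2),cv2.resize(s,(400,400),interpolation=2)])[:,:,::-1])
E
```

```text
20.0833 [ 530.  -213.8  105.1] [-0.58 -0.03 -1.08] 27.395193873676693
21.2833 [ 529.9 -213.7   86.4] [ 0.48  0.76 -2.05] 27.833238141616544
22.5667 [ 529.8 -213.7   86.3] [ 0.81  1.01 -0.32] 86.15101603521695
24.1667 [ 529.5 -213.6  259.2] [0.14 0.82 0.43] 86.25441687210228
26.1167 [ 300.7 -599.6  260.2] [0.25 0.83 0.04] 85.99991528619842
scene 255.9 231.5 [14, 12, 14, 10, 103]
scene 256.7 250.7 [16, 25, 13, 22, 246]
top 396.3 222.4 [14, 15, 16, 16, 199]
```

View pics/crop6.png

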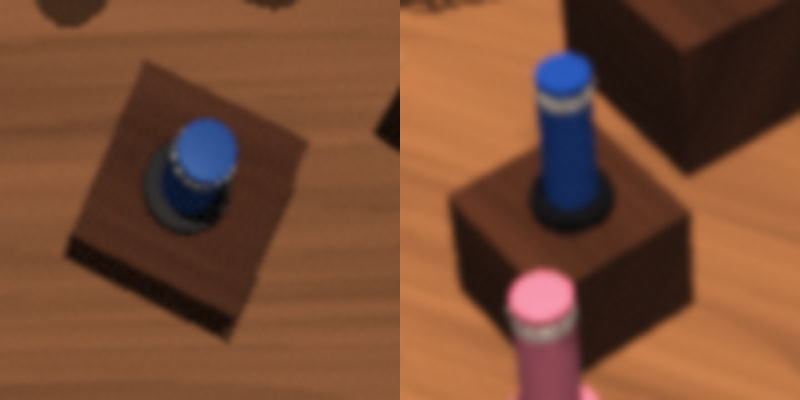

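The probe is seated upright again, with its cap less than 1 px (about 1 mm) from its starting place in both views. The gripper is well clear, so I'll hand in.

```bash
python3 -c "
from plant import bot
bot.close_job()"
```

```text
the job is handed in; nothing more can be done
```

I took the blue probe from the smallest dark stand, pressed it on the red dot and then on the blue dot, put it back in the stand, and handed the job in at about 26 s. The hand-in reports no verdict.

- **Presses:** on each dot the force rose by about 2.9 N, which is about 5 mm of plunger travel. Each was held for over 0.8 s, with the tip 1–2 px from the dot centre in the camera image.
- **Return:** the probe stands upright with its flange on the block. Its cap is about 1 mm from its starting pixel position in both views. The gripper is open and well clear.
- **Checks:** none failed. The two-view position of the red dot came out 1.5 mm lower than its stated height, which is within the calibration error.

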